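# Return the yellow ink cartridge to its own sprung bay

### The job

Put the yellow ink cartridge, which lies on the printer cart, back into the yellow-labelled bay of the white cartridge tray: tilt it nose-down to get its tongue under the lip, push the spring plate back (gently, under 25 N), then lower the heel behind the heel wall until the cartridge lies fully home, and let go. Leave the other cartridges and the stationery alone.

Things in the scene. Friction and masses are not known exactly. Their poses are not given: they have to be found in the camera images.
- cart_yellow: Yellow ink cartridge, loose, about 180 g, upright on the cart top: black box 104 long (x) x 36 wide (y) x 56 mm high, yellow top and side labels. Origin: centre of the box's underside, z up. A grey tongue sticks out of its -x end (toe) at the bottom: x = -52 to -80, 30 wide, z = 0 to 10 mm. Starts with the toe towards the robot (yaw within 0.6 rad).
- yellow_toe (a point): Tip of the yellow cartridge's tongue, at its underside: (-80, 0, 0) mm in the cartridge's frame
- yellow_heel (a point): Lower rear edge of the yellow cartridge (the heel): (52, 0, 0) mm in the cartridge's frame
- bay_yellow: Bay with yellow patches on lip and heel wall, fixed on the tray. Origin: under the bay, straight below where the seated cartridge's origin belongs; z up; x from toe end to heel end. Floor top at z = 4 mm; side walls up to z = 18 mm, 42 mm apart inside, 50 outside. Seated, the cartridge lies flat on the floor, x along the bay's x, its heel pressed on the heel wall by the spring plate.
- yellow_lip (a point): Middle of the lower edge of the yellow bay's lip, (-67, 0, 22) mm in the bay's frame: the lip, 4 mm thick, covers bay x = -67 to -100, its underside 18 mm above the floor. It lies over the tongue's place, so a flat cartridge cannot enter from above; toe-first at about 15 degrees nose-down fits.
- yellow_wall (a point): Middle of the upper inner edge of the yellow bay's heel wall, (52.5, 0, 18) mm in the bay's frame: the wall is 7.5 mm thick and 14 mm high above the bay floor. Friction on it can hold the heel up until it is pressed down.
- plate_yellow: Grey spring plate under the yellow bay's lip, 36 wide, 15 high; its frame coincides with the bay's when free and its face lies at x = -72 mm in its own frame. It slides 15 mm towards the toe end (bay -x): 3 N to start, 8 N with the cartridge seated (8 mm in), 12 N at the stop, beyond which the force rises fast.
- bay_red: Bay with red label, empty, same shape as the yellow one; not to be used. The order of the bays on the tray varies; they are 72 mm apart.
- bay_blue: Bay with blue label, same shape, already holding the blue cartridge
- cart_blue: Blue cartridge, same shape as the yellow one, seated in the blue bay; leave it
- cart_red: Red cartridge, same shape, lying on the cart top to the right; it is spent, leave it
- tray: White plastic tray, 210 x 232 x 6 mm, fixed, carrying the three bays; origin under its middle bay, its x along the bays' x
- stapler: Red stapler 150 x 36 x 55 mm, origin under its centre; leave it
- binder_clip: Chrome binder clip 90 x 50 x 20 mm, origin under its centre; leave it
- pencil: Green mechanical pencil 146 mm long, 9 thick, origin under its centre; leave it
- eraser_dish: White ceramic dish of erasers, 90 mm across, 26 high, origin under its centre; leave it

How it is judged:
By the outcome, as a careful person would: the job done as asked, in the order asked, and still so for the second after the job is handed in, with the robot touching nothing.
It also fails if it takes over 54 s, if anything falls off the work surface, if the arm or the gripper's body presses on something with over 40 N, if the wrist force passes 120 N, or if a joint passes its speed limit or range.

### The arm

A 6-joint arm with a two-finger parallel gripper is mounted at the origin on the work surface. World frame = base frame: x ahead of the robot, y to its left, z up, the work surface at z = 0. Lengths are in m, angles in rad, forces in N, time in s.
With the tool pointing down it reaches from about 0.35 to 0.85 m from the base axis. Payload 8.1 kg.
Tool frame: the origin (TCP) lies between the finger pads; the fingertips stand 25 mm ahead of it and the grasp point (between the pads) lies 6 mm ahead of it; z points along the fingers, y is the line along which they close (so a half turn about z gives the same grasp; the last joint's range is limited). The gripper opens to 93 mm and grips with 3 to 60 N. Pads are 15 mm wide; open, the fingers measure 128 mm over their backs; the gripper's body (75 mm by 188 mm) begins 65 mm behind the grasp point.
Start: joints at [1.033, 0.13, 1.488, -0, 1.523, -0.085], TCP at [0.262, 0.54, 0.244] pointing down, gripper open.
Joint ranges: [-2.96, 2.96], [-0.89, 2.26], [0.02, 2.5], [-1.34, 4.48], [0, 2.73], [-2.66, 2.66]. Speed limits (rad/s): [2.39, 2.39, 2.79, 3.14, 3.14, 3.14].

### API

Orientations are given as a rotation vector (axis times angle).
In Python, from plant import robot gives the robot as it stands.
- The arm moves only by the tool arm_command, never from a script. Its argument "increments" is text: rows parted by semicolons, each of 5 numbers parted by spaces: the closure, from 0 (fully open) to 1 (shut), then the shift along the tool's x, y, z in mm, then the turn about the tool's z in rad. A call has 1 to 5 rows; each row is the pose to reach, as a shift and turn from the pose commanded when the call began, along the tool's axes at that moment; what a row does not reach only later rows make up. A row lasts 1/10 s, in which the tool goes at most 50 mm and 8.59 degrees, less where a joint would pass 70% of its speed; a pose out of reach is approached as far as the arm can. A call with a gripper value outside its range is refused whole. The fingers move at their own pace and stop on an object; "grip_force" is the grip in N (left out, the last holds). Time passes only in rows, so rows that repeat a pose let the fingers close. It gives the time, the measured TCP pose, the force, the opening and the grip force at its end, in the units of the state.
- robot.read_state(): the state, without advancing time (a new reading comes with each control period).
- robot.read_camera(name): name is "scene" or "top"; returns the picture (384x512x3 uint8, blue, green, red); there is no depth.
- robot.camera_model(name): a dict with "fx", "fy", "cx", "cy" (pixels), "D" ([k1, k2, p1, p2, k3] as OpenCV has them; the pictures are not rectified), "eye" and "rotation" of the camera in the world. Camera axes: x right, y down, z forward; pixel columns grow to the right and rows downward; lengths in m; the calibration is good to about 2 mm. A picture is of the moment at which its call begins. camera_model takes no time and is no camera call.
- robot.close_job(): hands the job in; it is judged then, once.
The state is a dict: "t": time; "q": joint angles; "dq": joint speeds; "joint_torque": joint torques, N m; "tool_pos": TCP position; "orientation": TCP orientation; "force": force on the tool from outside, world axes, zero at the start; "wrist_torque": the same for the moment, N m; "opening": finger opening in m; "gripper_force": force on a finger pad.
Only numpy, scipy, OpenCV 4.12 (cv2) and the standard library are available. Lean on these libraries where they do the work, as an engineer would, in place of code of your own. Each camera call takes 0.05 s, during which the arm holds its last target. There are 200 camera calls.

## Working session

There is one attempt and no reset: what is moved stays moved. The work goes in short steps, Python scripts to look and compute and a tool call to move; the robot and the scene stay as the last step left them, time stands still between calls to the robot, and variables do not carry over. Pictures are saved under pics/ and viewed, at most 10 in all, crops included, and the job is handed in when it is done.

Besides the shell and the picture viewer there is one more tool, called after "Request:" by a JSON object that holds its "op" and its "data". arm_command: Moves the arm, as the interface text tells. Its arguments: {"type":"object","properties":{"increments":{"type":"string"},"grip_force":{"type":"number"}},"required":["increments"]}

```bash
ls; mkdir -p pics; cat > h.py <<'E'
import numpy as np, cv2, json
from plant import robot
def cam(n):
    m=robot.camera_model(n); K=np.array([[m['fx'],0,m['cx']],[0,m['fy'],m['cy']],[0,0,1]]); return K,np.array(m['D'],float),np.array(m['eye']),np.array(m['rotation'])
def ray(c,px):
    K,D,e,R=c; p=cv2.undistortPoints(np.array([[px]],float),K,D)[0,0]; d=R@np.array([p[0],p[1],1]); return e,d/np.linalg.norm(d)
def onz(c,px,z):
    e,d=ray(c,px); return e+d*(z-e[2])/d[2]
def tri(c1,p1,c2,p2):
    e1,d1=ray(c1,p1); e2,d2=ray(c2,p2)
    s=np.linalg.lstsq(np.c_[d1,-d2],e2-e1,rcond=None)[0]; a=e1+d1*s[0]; b=e2+d2*s[1]; return (a+b)/2,np.linalg.norm(a-b)
def proj(c,P):
    K,D,e,R=c; return cv2.projectPoints((np.atleast_2d(P)-e)@R,np.zeros(3),np.zeros(3),K,D)[0][:,0]
E
python3 - <<'E'
from h import *
np.set_printoptions(precision=4,suppress=True)
s=robot.read_state(); print(s)
for n in('scene','top'):
    print(n,robot.camera_model(n)); im=robot.read_camera(n); cv2.imwrite(f'pics/{n}0.png',im)
E
```

```text
pics
{'t': 0.0, 'q': array([ 1.0326,  0.1311,  1.4893,  0.    ,  1.523 , -0.0854]), 'dq': array([ 0.0002, -0.0004,  0.001 , -0.0003, -0.0019, -0.    ]), 'joint_torque': array([ -0.0016, -55.9838, -49.1757,   0.077 ,   0.0352,  -0.0002]), 'tool_pos': array([0.2622, 0.5391, 0.2426]), 'orientation': array([-0.7051, -3.0609,  0.0027]), 'force': array([ 0.0149, -0.0826, -0.1088]), 'wrist_torque': array([0.022 , 0.0873, 0.0064]), 'gripper_force': 0.0, 'opening': 0.09284084439926257}
scene {'fx': 450.1969918828365, 'fy': 450.1969918828365, 'cx': 258.9503392442194, 'cy': 194.3677636239337, 'D': array([0.0579, 0.    , 0.    , 0.    , 0.    ]), 'eye': array([1.041 , 0.5729, 1.0811]), 'rotation': array([-0.8584, -2.6797,  0.9027])}
top {'fx': 372.96162027964573, 'fy': 372.96162027964573, 'cx': 255.48535642090815, 'cy': 193.5389315123535, 'D': array([-0.0096,  0.    ,  0.    ,  0.    ,  0.    ]), 'eye': array([ 0.3906, -0.0738,  1.0219]), 'rotation': array([-2.2194,  1.9667, -0.2135])}
```

View pics/scene0.png

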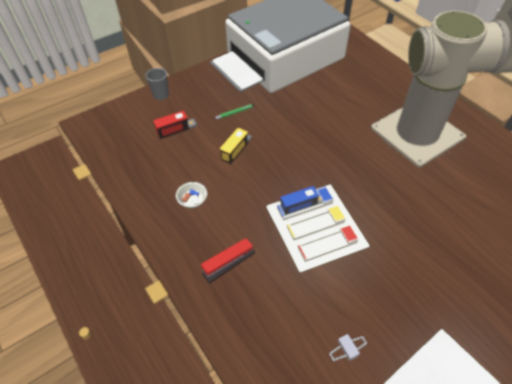

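View pics/top0.png

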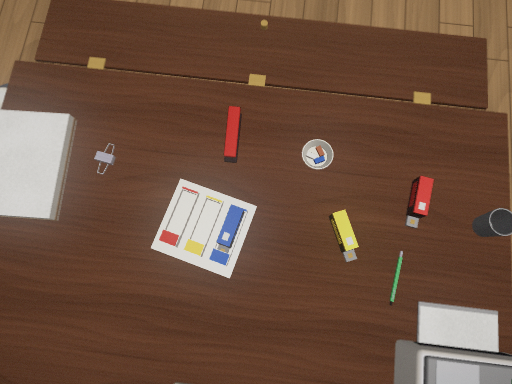

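The scene shows the arm's base at the upper right, the yellow cartridge at about (235,146), and the tray at (317,226) with blue, yellow and red bays. In the top view the yellow cartridge is at about (345,233) and the yellow bay at about (204,226). I'll enlarge both.

```bash
sed -i "s/np.array(m\['rotation'\])/cv2.Rodrigues(np.array(m['rotation'],float))[0]/" h.py
python3 - <<'E'
import cv2,numpy as np
t=cv2.imread('pics/top0.png'); s=cv2.imread('pics/scene0.png')
def crop(i,x,y,w,h,f): return cv2.resize(i[y:y+h,x:x+w],None,fx=f,fy=f,interpolation=cv2.INTER_CUBIC)
a=np.hstack([crop(t,150,175,110,105,5)[:, :550],crop(t,320,200,50,105,5)]); cv2.imwrite('pics/topc.png',a)   # 800x525
b=np.hstack([crop(s,264,180,110,90,5),crop(s,215,120,50,90,5)]); cv2.imwrite('pics/scenec.png',b)
E
```

```text
(no output)
```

View pics/topc.png

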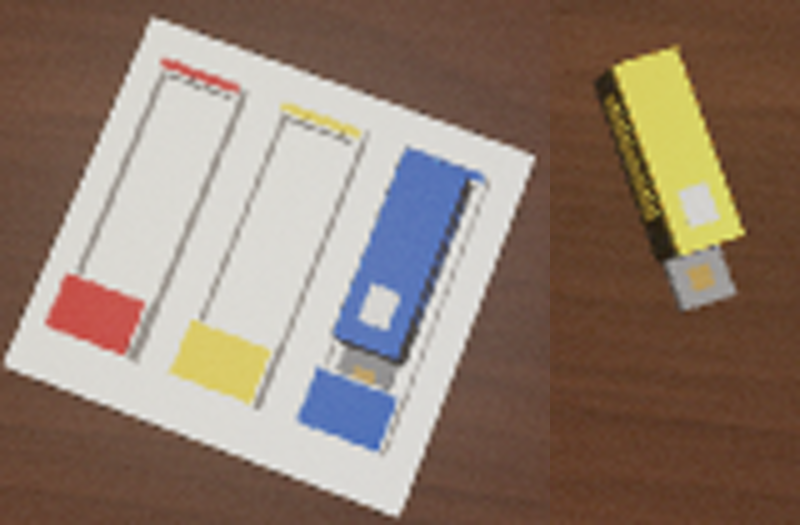

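View pics/scenec.png

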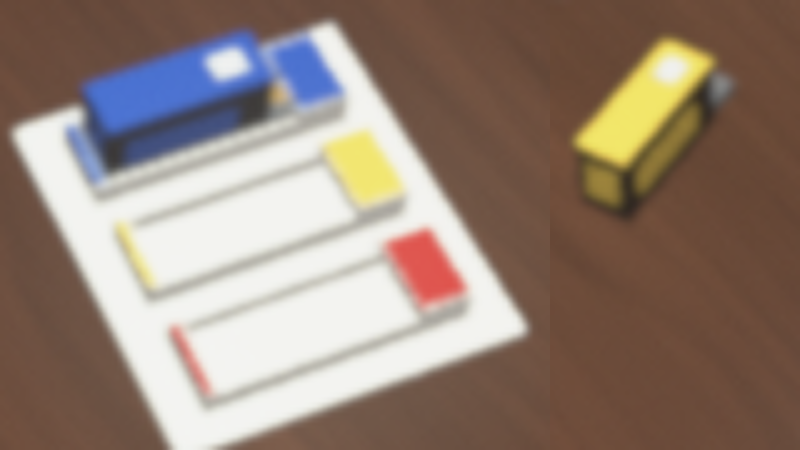

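```bash
cat > m.py <<'E'
from h import *
from scipy.optimize import least_squares
np.set_printoptions(precision=4,suppress=True)
T,S=cam('top'),cam('scene')
f=lambda x,y,ox,oy:np.array([ox+(x+.5)/5-.5,oy+(y+.5)/5-.5])
tc=lambda x,y:f(x-550,y,320,200); tb=lambda x,y:f(x,y,150,175)
sc=lambda x,y:f(x-550,y,215,120); sb=lambda x,y:f(x,y,264,180)
C={(52,18,56):(tc(612,71),sc(628,166)),(52,-18,56):(tc(679,46),sc(576,146)),(-52,-18,56):(tc(745,233),sc(665,38)),(-52,18,56):(tc(678,259),sc(716,60)),
 (-80,15,10):(tc(688,310),None),(-80,-15,10):(tc(736,294),None)}
B={(-67,1,26):(tb(191,320),sb(360,208)),(-67,-1,26):(tb(271,347),sb(322,143)),(-100,1,26):(tb(170,373),sb(404,192)),(-100,-1,26):(tb(254,404),sb(370,130)),
 (52.5,1,18):(tb(281,112),sb(157,288)),(52.5,-1,18):(tb(358,137),sb(128,220))}
def fit(D,w0):
    def pts(p):
        P=np.array(list(D),float)/1000
        if w0: P[:,1]*=1000*p[4]
        c,s=np.cos(p[3]),np.sin(p[3]); R=np.array([[c,-s,0],[s,c,0],[0,0,1]])
        return P@R.T+p[:3]
    def res(p):
        r=[]
        for P,(a,b) in zip(pts(p),D.values()):
            r.append(proj(T,P)[0]-a)
            if b is not None: r.append(proj(S,P)[0]-b)
        return np.concatenate(r)
    s=least_squares(res,[.4,0,0,0]+([.025] if w0 else []),x_scale=[.1,.1,.1,1]+([.01] if w0 else []))
    print(s.x, 'rms',np.sqrt(np.mean(s.fun**2)));print(s.fun.reshape(-1,2).round(1).tolist())
    for k,(a,b) in D.items():
        if b is not None: print(k,*tri(T,a,S,b))
fit(C,0); fit(B,1)
E
python3 m.py
```

```text
[ 0.5381 -0.2864 -0.0017  0.4308] rms 0.4544385985126716
[[-0.3, -0.7], [-0.5, -0.2], [-0.9, 0.2], [0.1, -0.4], [0.2, 0.7], [-0.1, 0.4], [0.6, -0.2], [-0.7, -0.0], [-0.7, 0.5], [0.2, 0.2]]
(52, 18, 56) [ 0.5762 -0.2493  0.0519] 0.0010530016015349538
(52, -18, 56) [ 0.5935 -0.283   0.0515] 0.002271139617754474
(-52, -18, 56) [ 0.4993 -0.3224  0.0586] 0.0006027200336009602
(-52, 18, 56) [ 0.4822 -0.2899  0.0553] 0.0007927088018577736
[ 0.5304  0.0828  0.0041 -0.2326  0.023 ] rms 0.5341826195888989
[[0.4, -0.8], [-0.9, 0.1], [0.4, -0.2], [-0.9, 0.7], [-0.2, 0.3], [0.8, -0.4], [-0.9, 0.2], [-0.2, -0.3], [-0.4, 0.2], [0.6, -0.5], [-0.2, 0.9], [-0.5, 0.1]]
(-67, 1, 26) [0.4682 0.1215 0.0298] 0.0003290312701653971
(-67, -1, 26) [0.4586 0.0768 0.0335] 0.0011706942207202475
(-100, 1, 26) [0.4398 0.1277 0.0287] 0.0012521496813132581
(-100, -1, 26) [0.4278 0.0826 0.0279] 0.002737047297559524
(52.5, 1, 18) [0.588  0.0923 0.0196] 0.0002372559528609306
(52.5, -1, 18) [0.577  0.0489 0.0247] 0.0032413826925833896
```

```bash
cat > g.py <<'E'
from h import *
import sys
np.set_printoptions(precision=4,suppress=True)
def go(x,y,z,yaw):
    s=robot.read_state(); R=cv2.Rodrigues(s['orientation'])[0]; p=s['tool_pos']
    ty=np.arctan2(R[1,0],R[0,0]); d=(yaw-ty+np.pi/2)%np.pi-np.pi/2   # yaw of tool x, mod pi
    print('t',s['t'],'pos',p,'toolx',R[:,0],'toolz',R[:,2],'q',s['q'],'F',s['force'],'op',s['opening'])
    print('shift mm',1000*R.T@(np.array([x,y,z])-p),'turn(tool z, down => -)',-d,'alt',-d+np.pi*np.sign(d))
if __name__=='__main__': go(*map(float,sys.argv[1:]))
E
python3 - <<'E'
from g import *
c=np.array([.5381,-.2864]);a=.4308;u=np.array([np.cos(a),np.sin(a)]);P=c+.035*u;print(P); go(*P,.20,a)
E
```

```text
[ 0.5699 -0.2718]
t 0.1 pos [0.2622 0.5391 0.2427] toolx [-0.8992  0.4375  0.0002] toolz [-0.0009 -0.0014 -1.    ] q [ 1.0326  0.1311  1.4892  0.      1.523  -0.0854] F [-0.7197 -0.4171 -0.9412] op 0.09316629448983306
shift mm [-631.468  -594.4961   43.5892] turn(tool z, down => -) -0.8836461879456738 alt 2.2579464656441193
```

Request:
{"op": "arm_command", "data": {"increments": "0 -36 -34 0 0; 0 -72 -68 0 0; 0 -108 -102 0 0; 0 -144 -136 0 0; 0 -175 -165 0 0", "grip_force": 5}}

```text
t: 0.6
tool_pos: [0.3478, 0.3124, 0.2432]
orientation: [-0.705, -3.061, 0.001]
force: [0.3, 0.6, -0.9]
opening: 0.0928
gripper_force: 0.0
```

Request:
{"op": "arm_command", "data": {"increments": "0 -36 -34 0 0; 0 -72 -68 0 0; 0 -108 -102 0 0; 0 -144 -136 0 0; 0 -175 -165 0 0"}}

```text
t: 1.1
tool_pos: [0.433, 0.0873, 0.2435]
orientation: [0.706, 3.061, -0.0]
force: [0.6, 0.1, 0.6]
opening: 0.0933
gripper_force: 0.0
```

Request:
{"op": "arm_command", "data": {"increments": "0 -36 -34 0 0; 0 -72 -68 0 0; 0 -108 -102 0 0; 0 -144 -136 0 0; 0 -175 -165 0 0"}}

```text
t: 1.6
tool_pos: [0.5182, -0.1378, 0.2432]
orientation: [-0.707, -3.061, 0.0]
force: [0.8, 0.0, 0.1]
opening: 0.0928
gripper_force: 0.0
```

Request:
{"op": "arm_command", "data": {"increments": "0 0 0 0 0.14; 0 0 0 0 0.28; 0 0 0 0 0.42; 0 0 0 0 0.56; 0 0 0 0 0.7"}}

```text
t: 2.1
tool_pos: [0.5177, -0.1352, 0.243]
orientation: [-1.719, -2.628, 0.0]
force: [0.5, -0.5, -0.5]
opening: 0.0932
gripper_force: 0.0
```

Request:
{"op": "arm_command", "data": {"increments": "0 0 0 0 0.14; 0 0 0 0 0.28; 0 0 0 0 0.42; 0 0 0 0 0.56; 0 0 0 0 0.7"}}

```text
t: 2.6
tool_pos: [0.5177, -0.1351, 0.2431]
orientation: [-2.516, -1.879, 0.001]
force: [-0.0, 0.6, 0.3]
opening: 0.0931
gripper_force: 0.0
```

Request:
{"op": "arm_command", "data": {"increments": "0 0 0 0 0.14; 0 0 0 0 0.28; 0 0 0 0 0.42; 0 0 0 0 0.56; 0 0 0 0 0.7"}}

```text
t: 3.1
tool_pos: [0.5177, -0.1352, 0.2431]
orientation: [-3.009, -0.903, 0.001]
force: [0.1, 0.2, 0.3]
opening: 0.0932
gripper_force: 0.0
```

```bash
python3 g.py .5699 -.2718 .16 .4308
```

```text
t 3.1 pos [ 0.5177 -0.1352  0.2431] toolx [ 0.8348  0.5505 -0.0006] toolz [-0.0009  0.0003 -1.    ] q [-0.3512 -0.0443  1.6688 -0.      1.5179  0.6366] F [0.1206 0.222  0.3038] op 0.09316728408670266
shift mm [-31.6173 142.8468  83.0505] turn(tool z, down => -) 0.152165559477627 alt -2.989427094112166
```

Request:
{"op": "arm_command", "data": {"increments": "0 -10 48 0 0.12; 0 -21 95 0 0.152; 0 -31.5 143 0 0.152; 0 -31.5 143 45 0.152; 0 -31.5 143 90 0.152"}}

```text
t: 3.6
tool_pos: [0.5725, -0.2741, 0.1538]
orientation: [3.065, 0.677, 0.004]
force: [-0.1, 0.6, -0.7]
opening: 0.093
gripper_force: 0.0
```

Request:
{"op": "arm_command", "data": {"increments": "0 0 0 40 0; 0 0 0 80 0; 0 0 0 100 0; 0 0 0 107 0; 0 0 0 107 0"}}

```text
t: 4.1
tool_pos: [0.5704, -0.2711, 0.0453]
orientation: [-3.065, -0.68, 0.003]
force: [0.1, 0.2, 0.2]
opening: 0.0931
gripper_force: 0.0
```

```bash
python3 g.py .5699 -.2718 .046 .4308; python3 - <<'E'
from h import *
for n in('scene','top'): cv2.imwrite(f'pics/{n}1.png',robot.read_camera(n))
t=cv2.imread('pics/top1.png'); s=cv2.imread('pics/scene1.png')
c=lambda i,x,y:cv2.resize(i[y:y+100,x:x+80],None,fx=5,fy=5,interpolation=cv2.INTER_CUBIC)
cv2.imwrite('pics/g1.png',np.hstack([c(t,310,190),c(s,195,100)]))
E
```

```text
t 4.1 pos [ 0.5704 -0.2711  0.0453] toolx [ 0.9061  0.423  -0.0015] toolz [-0.0023  0.0013 -1.    ] q [-0.5249  0.3865  1.5636  0.      1.1941  0.609 ] F [0.1385 0.1805 0.1968] op 0.0930637301821082
shift mm [-0.6931  0.3948 -0.6558] turn(tool z, down => -) 0.0060085167020602626 alt -3.135584136887733
```

View pics/g1.png

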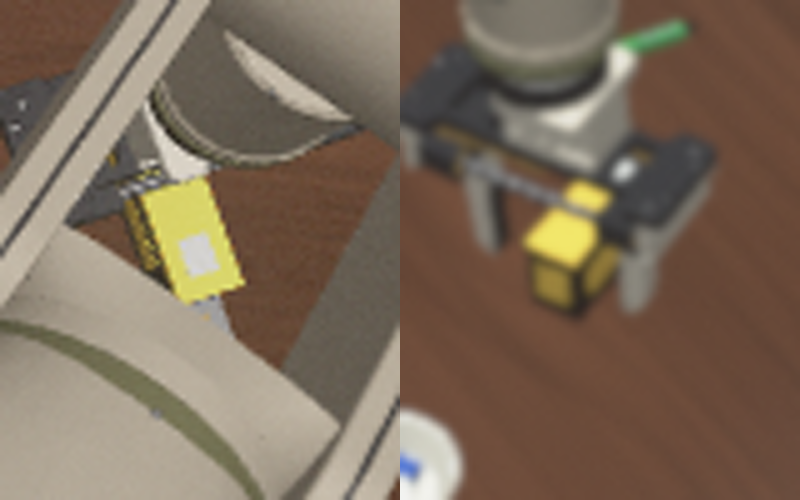

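The picture shows the fingers straddling the cartridge's heel half, with the toe clear at (205,320) in the left crop. Closing lightly.

Request:
{"op": "arm_command", "data": {"increments": "0.75 0 0 0 0; 0.75 0 0 0 0; 0.75 0 0 0 0; 0.75 0 0 0 0; 0.75 0 0 0 0", "grip_force": 5}}

```text
t: 4.7
tool_pos: [0.5713, -0.2717, 0.0468]
orientation: [3.067, 0.681, 0.0]
force: [0.4, -0.2, 0.1]
opening: 0.058
gripper_force: 0.0
```

Request:
{"op": "arm_command", "data": {"increments": "0.75 0 0 0 0; 0.75 0 0 0 0; 0.75 0 0 0 0; 0.75 0 0 0 0; 0.75 0 0 0 0"}}

```text
t: 5.2
tool_pos: [0.5712, -0.2715, 0.0465]
orientation: [-3.067, -0.681, 0.0]
force: [0.5, 0.7, -0.3]
opening: 0.0365
gripper_force: 4.9
```

Request:
{"op": "arm_command", "data": {"increments": "0.75 -1 0 -3.5 0; 0.75 -2.3 0 -7 0; 0.75 -3.8 0 -10 0; 0.75 -5.3 0 -13 0; 0.75 -6.8 0 -16 0"}}

```text
t: 5.7
tool_pos: [0.565, -0.2747, 0.063]
orientation: [3.067, 0.681, 0.0]
force: [-0.2, 0.7, -2.3]
opening: 0.0355
gripper_force: 5.0
```

Request:
{"op": "arm_command", "data": {"increments": "0.75 -2 0 -3.5 0; 0.75 -4 0 -7 0; 0.75 -6 0 -10 0; 0.75 -7.5 0 -13 0; 0.75 -9 0 -15 0"}}

```text
t: 6.2
tool_pos: [0.5569, -0.2785, 0.078]
orientation: [3.067, 0.68, 0.0]
force: [0.4, 0.5, -1.3]
opening: 0.0361
gripper_force: 5.0
```

```bash
python3 - <<'E'
from h import *
s=robot.read_state(); print(s['tool_pos'],s['force'],s['wrist_torque'],s['opening'])
cv2.imwrite('pics/scene2.png',robot.read_camera('scene'));cv2.imwrite('pics/top2.png',robot.read_camera('top'))
t=cv2.imread('pics/top2.png'); s=cv2.imread('pics/scene2.png')
c=lambda i,x,y:cv2.resize(i[y:y+100,x:x+80],None,fx=5,fy=5,interpolation=cv2.INTER_CUBIC)
cv2.imwrite('pics/g2.png',np.hstack([c(t,310,190),c(s,195,100)]))
E
```

```text
[ 0.55688432 -0.27850267  0.07803146] [ 0.44287727  0.54382018 -1.30970088] [-0.02159903  0.10338615 -0.01772662] 0.03605683309741763
```

View pics/g2.png

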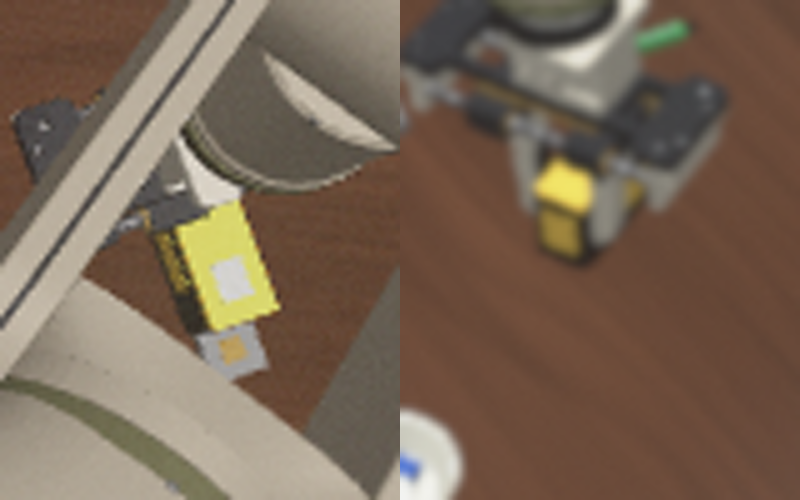

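The left crop shows the toe face's top edge at (217,332)-(278,307) and the tongue tip near (268,367). I'll fit the tilt.

```bash
cat > tilt.py <<'E'
from h import *
from scipy.optimize import least_squares
np.set_printoptions(precision=4,suppress=True)
def P(L,th,pad,yaw,loc):  # nose-down tilt th
    d=(np.array(L,float)-loc)/1000; c,s=np.cos(th),np.sin(th)
    d=np.stack([d[:,0]*c-d[:,2]*s,d[:,1],d[:,0]*s+d[:,2]*c],1)
    c,s=np.cos(yaw),np.sin(yaw); return d@np.array([[c,-s,0],[s,c,0],[0,0,1]]).T+pad
def fit(T,S,tp,sp,pad,yaw,loc):
    # loc x,z and tilt free-ish (priors 3 mm)
    def res(p):
        l=np.array([loc[0]+p[1],p[3],loc[2]+p[2]]); r=[p[1:]*np.array([.2,.2,.3])]
        if tp: r.append((proj(T,P(list(tp),p[0],pad,yaw,l))-np.array(list(tp.values()))).ravel())
        if sp: r.append((proj(S,P(list(sp),p[0],pad,yaw,l))-np.array(list(sp.values()))).ravel())
        return np.concatenate(r)
    s=least_squares(res,[.1,0,0,0]); print('tilt',s.x[0],'dloc x,z,y',s.x[1:],'res',s.fun[3:].round(1)); return s.x
E
python3 - <<'E'
from tilt import *
T,S=cam('top'),cam('scene')
f=lambda x,y,ox,oy:(ox+(x+.5)/5-.5,oy+(y+.5)/5-.5)
t=lambda x,y:f(x,y,310,190); s=lambda x,y:f(x-400,y,195,100)
tp={(-52,-18,56):t(278,307),(-52,18,56):t(217,332),(-80,-15,10):t(268,367)}
sp={(52,18,56):s(590,207),(52,18,0):s(590,266),(52,-18,0):s(540,247),(52,-18,56):s(536,190)}
fit(T,S,tp,sp,np.array([.5569,-.2785,.0720]),.4308,np.array([36.3,0,40.5]))
fit(T,S,tp,None,np.array([.5569,-.2785,.0720]),.4308,np.array([36.3,0,40.5]))
E
```

```text
tilt -0.01494462108693901 dloc x,z,y [-0.4004 -3.2391  0.3007] res [ 0.3  0.4 -1.1 -0.1  0.3  0.7 -1.2  0.2 -0.   0.7  0.3  0.3 -0.4 -0.7]
tilt 0.009181958419629238 dloc x,z,y [-0.942  -0.9194  1.9697] res [ 0.4  0.3 -1.  -0.2  0.2  0.1]
```

It was lifted flat, because pad friction holds the pitch. I'll lower the grip to 3 N so the nose can drop.

Request:
{"op": "arm_command", "data": {"increments": "0.75 0 0 0 0; 0.75 0 0 0 0; 0.75 0 0 0 0; 0.75 0 0 0 0; 0.75 0 0 0 0", "grip_force": 3}}

```text
t: 6.8
tool_pos: [0.5569, -0.2783, 0.0776]
orientation: [-3.067, -0.681, 0.0]
force: [0.8, 0.6, -1.2]
opening: 0.0361
gripper_force: 3.0
```

```bash
python3 - <<'E'
from h import *
s=robot.read_state(); print(s['tool_pos'],s['force'],s['wrist_torque'],s['opening'],s['gripper_force'])
a=cv2.imread('pics/top2.png');b=robot.read_camera('top');cv2.imwrite('pics/top3.png',b)
c=lambda i:i[200:280,335:375].astype(int)
print(np.abs(c(a)-c(b)).mean())
for i in(a,b):
    h=cv2.cvtColor(i,cv2.COLOR_BGR2HSV); m=(h[...,0]>22)&(h[...,0]<35)&(h[...,1]>120)&(h[...,2]>150); m[:, :335]=0;m[:225]=0
    y,x=np.nonzero(m); print(x.max(),y.max(),x.min(),len(x))
E
```

```text
[ 0.55691538 -0.27830077  0.07757639] [ 0.757713   0.5598317 -1.1674775] [-0.02780167  0.17692331 -0.01129736] 0.03608218709127514 3.0001075007021427
9.37625
364 255 345 249
362 256 344 248
```

```bash
python3 - <<'E'
from tilt import *
T=cam('top'); pad=np.array([.5569,-.2784,.0718])
for th in(0,.1,.2,.28,.35): print(th,proj(T,P([(-52,-18,56),(-52,18,56),(-80,-15,10),(-80,15,10),(-80,0,0)],th,pad,.4308,np.array([36.3,0,40.5]))).round(1).tolist(), (P([(-80,0,0)],th,pad,.4308,np.array([36.3,0,40.5]))[0]).tolist())
for n in('top2','top3'):
    i=cv2.imread(f'pics/{n}.png'); h=cv2.cvtColor(i,cv2.COLOR_BGR2HSV); m=((h[...,0]>20)&(h[...,0]<38)&(h[...,1]>110)&(h[...,2]>120)).astype('uint8')
    print(n)
    for r in range(240,270): print(r,''.join('Y' if m[r,x] else ('#' if i[r,x].max()<60 else ('g' if h[r,x,1]<60 and i[r,x].max()>90 else '.')) for x in range(338,372)))
E
```

```text
0 [[364.9, 251.9], [351.3, 256.4], [362.8, 263.8], [351.9, 267.4], [356.3, 265.8]] [0.45122610279619924, -0.32696662897258316, 0.0313]
0.1 [[364.1, 252.5], [350.6, 257.0], [361.1, 262.6], [350.3, 266.2], [354.6, 264.2]] [0.4554278613681222, -0.3250355442393174, 0.019891704950213848]
0.2 [[363.1, 252.8], [349.8, 257.3], [359.3, 261.1], [348.7, 264.6], [352.8, 262.2]] [0.4606434960070255, -0.3226384925636738, 0.00900206042596409]
0.28 [[362.3, 252.8], [349.0, 257.2], [357.8, 259.5], [347.3, 263.0], [351.3, 260.5]] [0.4655113022011927, -0.3204012992397006, 0.0007370928204073479]
0.35 [[361.5, 252.7], [348.3, 257.0], [356.5, 258.0], [346.1, 261.5], [350.0, 258.7]] [0.4702513247652077, -0.3182228339490318, -0.006123609877387831]
top2
240 .....YY#.YYYYYYYYYYYYYYY..........
241 .....YY..YYYYYYYYY.g.YYY..........
242 .....YYY.YYYYYY.gggg.YYYY.........
243 ......Y...YYYYgggggggYYYY.........
244 ......YY..YYYYggggggg.YYY.........
245 ......YYY.YYYY.gggggg.YYYY........
246 .......YYY.YYYYgggggggYYYY........
247 .......YY..YYYYggggggg.YYY........
248 ..........#.YYY.gggggggYYYY.......
249 ......
[... 1283 characters left out ...]
52 ......####.YYYYYYYYYYYYYY.........
253 g......###.YYYYYYYYYYYY...........
254 gg.......#.YYYYYYYYY..............
255 gggg....gg..YYYYY.gg..............
256 ggggg....gggYYY..ggg..............
257 ggggggg.gggg...Y..ggg.............
258 ggggggggggggg.Y..gggg.............
259 ggggggggggggggggggggg.............
260 ggggggggggggggggggg...............
261 ggggggggggggggggg.................
262 gggggggggggggg....................
263 gggggggggggggg....................
264 gggggggggggggggg..................
265 ggggggggggggggggg.................
266 gggggggggggggggggg................
267 gggggggggggggggggggg..............
268 ggggggggggggggggggggg.............
269 gggggggggggggggggggggg............
```

The nose has dropped to a tilt of about 0.28 rad, toe at table height. I'll firm the grip and lift.

Request:
{"op": "arm_command", "data": {"increments": "0.75 0 0 0 0; 0.75 0 0 0 0; 0.75 0 0 0 0; 0.75 0 0 -15 0; 0.75 0 0 -35 0", "grip_force": 25}}

```text
t: 7.35
tool_pos: [0.556, -0.2777, 0.1123]
orientation: [-3.065, -0.68, 0.003]
force: [0.1, -0.7, -1.4]
opening: 0.0365
gripper_force: 25.0
```

Request:
{"op": "arm_command", "data": {"increments": "0.75 0 0 -25 0.1; 0.75 0 0 -50 0.23; 0.75 0 0 -75 0.36; 0.75 0 0 -80 0.49; 0.75 0 0 -80 0.62"}}

```text
t: 7.85
tool_pos: [0.5581, -0.279, 0.1964]
orientation: [3.126, -0.295, 0.007]
force: [-0.0, -0.3, -2.3]
opening: 0.0358
gripper_force: 25.0
```

```bash
python3 g.py .5796 .0711 .188 -.2326
```

```text
t 7.85 pos [ 0.5581 -0.279   0.1964] toolx [ 0.9823 -0.1874  0.0045] toolz [ 0.0041 -0.0025 -1.    ] q [-0.5457  0.2149  1.4804  0.0001  1.4415  1.2136] F [-0.0289 -0.3331 -2.2632] op 0.03576681603136892
shift mm [ -44.5509 -347.9402    7.6481] turn(tool z, down => -) 0.0440840744039368 alt -3.097508579185856
```

Request:
{"op": "arm_command", "data": {"increments": "0.75 -3 -20 0 0.02; 0.75 -8 -60 0 0.04; 0.75 -13 -105 0 0.044; 0.75 -19 -150 0 0.044; 0.75 -25 -195 0 0.044"}}

```text
t: 8.35
tool_pos: [0.5679, -0.0805, 0.1941]
orientation: [3.121, -0.357, 0.002]
force: [0.5, -0.1, -1.2]
opening: 0.0358
gripper_force: 25.0
```

```bash
python3 g.py .5796 .0711 .188 -.2326
```

```text
t 8.35 pos [ 0.5679 -0.0805  0.1941] toolx [ 0.9742 -0.2257  0.0015] toolz [ 0.0014 -0.0002 -1.    ] q [-0.2303  0.086   1.6268  0.0001  1.4273  1.5682] F [ 0.4644 -0.142  -1.2177] op 0.03576267738205396
shift mm [ -22.8741 -150.3294    6.0457] turn(tool z, down => -) 0.004891678323376114 alt -3.1367009752664172
```

Request:
{"op": "arm_command", "data": {"increments": "0.75 -7 -45 0 0.005; 0.75 -14 -90 0 0.005; 0.75 -20 -130 0 0.005; 0.75 -23 -150 0 0.005; 0.75 -23 -150 0 0.005"}}

```text
t: 8.85
tool_pos: [0.5794, 0.0723, 0.1939]
orientation: [-3.12, 0.358, -0.002]
force: [-0.6, -0.0, -1.8]
opening: 0.0355
gripper_force: 25.0
```

Request:
{"op": "arm_command", "data": {"increments": "0.75 0 0 25 0; 0.75 0 0 50 0; 0.75 0 0 64 0; 0.75 0 0 64 0; 0.75 0 0 64 0"}}

```text
t: 9.35
tool_pos: [0.5795, 0.0687, 0.1294]
orientation: [3.12, -0.365, 0.001]
force: [0.6, 0.4, -1.7]
opening: 0.036
gripper_force: 25.0
```

```bash
python3 g.py .5796 .0711 .130 -.2326; python3 - <<'E'
from h import *
for n in('scene','top'): cv2.imwrite(f'pics/{n}4.png',robot.read_camera(n))
t=cv2.imread('pics/top4.png'); s=cv2.imread('pics/scene4.png')
c=lambda i,x,y:cv2.resize(i[y:y+100,x:x+80],None,fx=5,fy=5,interpolation=cv2.INTER_CUBIC)
cv2.imwrite('pics/g4.png',np.hstack([c(t,170,185),c(s,280,165)]))
E
```

```text
t 9.35 pos [0.5795 0.0687 0.1294] toolx [ 0.973  -0.2308  0.0004] toolz [ 0.0003 -0.0001 -1.    ] q [ 0.0302  0.1677  1.6599 -0.0001  1.3137  1.8339] F [ 0.6     0.3626 -1.6625] op 0.03600984798692154
shift mm [-0.4975 -2.3752 -0.556 ] turn(tool z, down => -) -0.0003003924516551404 alt 3.1412922611381378
```

View pics/g4.png

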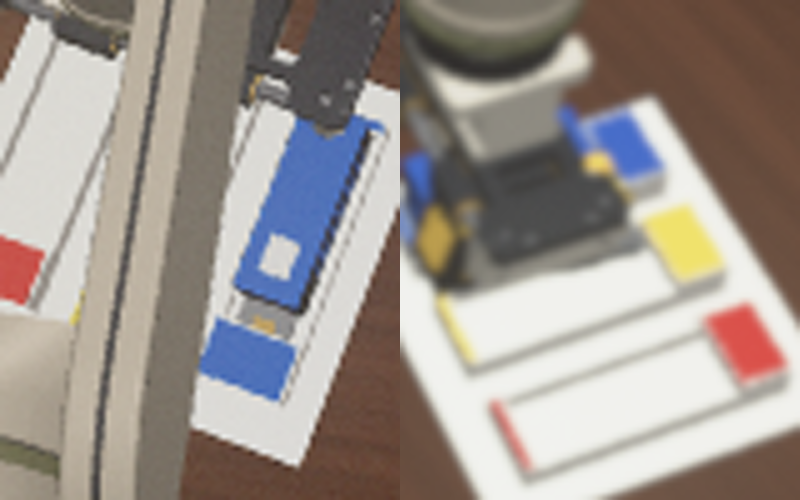

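The scene crop shows the cartridge held tilted over the yellow bay, with its lip at (685,245); the arm hides it in the top view. I'll refine the bay pose with the red and blue bays before going in.

```bash
sed -i 's/^fit(C,0); fit(B,1)/if __name__=="__main__": fit(C,0); fit(B,1)/' m.py; python3 - <<'E'
from m import *
W=.023
def add(D,off,l,w):
    pass
obs=[]
for k,(a,b) in B.items(): obs.append((k[0],k[1],0,k[2],a,b))
for X,s,o,z,a,b in [(-67,1,72,26,(65,275),(424,312)),(-67,-1,72,26,(145,298),(386,243)),(-100,1,72,26,(45,325),(468,292)),(-100,-1,72,26,(128,355),(429,230)),
 (52.5,1,72,18,(163,70),(212,392)),(52.5,-1,72,18,(240,91),(180,326)),
 (-67,1,-72,26,(317,368),(305,108)),(-67,-1,-72,26,(396,397),(270,47)),(-100,1,-72,26,(299,421),(344,95)),(-100,-1,-72,26,(379,451),(310,34))]:
    obs.append((X,s,o,z,tb(*a),sb(*b)))
def res(p):
    r=[];c,s=np.cos(p[3]),np.sin(p[3])
    for X,g,o,z,a,b in obs:
        l=np.array([X/1e3,o/1e3+g*p[4],z/1e3]); P=np.array([c*l[0]-s*l[1],s*l[0]+c*l[1],l[2]])+p[:3]
        r+=[proj(T,P)[0]-a,proj(S,P)[0]-b]
    return np.concatenate(r)
for loss in('linear','soft_l1'):
    s=least_squares(res,[.53,.08,0,-.23,.023],x_scale=[.1,.1,.1,1,.01],loss=loss,f_scale=.5); print(s.x,np.sqrt(np.mean(res(s.x)**2)))
E
```

```text
[ 0.5301  0.0825  0.0045 -0.2383  0.0228] 0.7046673248860158
[ 0.5304  0.0824  0.0044 -0.239   0.0228] 0.7102188368276665
```

```bash
python3 g.py .5775 .0712 .090 -.237
```

```text
t 9.45 pos [0.5804 0.0689 0.1305] toolx [ 0.9731 -0.2305  0.0025] toolz [ 0.0026  0.     -1.    ] q [ 0.0306  0.1669  1.6588 -0.0001  1.3133  1.834 ] F [ 0.492   0.9683 -1.7546] op 0.036105591269263874
shift mm [-3.4008 -1.5097 40.4462] turn(tool z, down => -) 0.004421851283130662 alt -3.1371708023066622
```

Request:
{"op": "arm_command", "data": {"increments": "0.75 -2 -1 10 0.004; 0.75 -3 -2 20 0.004; 0.75 -3 -2 20 0.004; 0.75 -3 -2 20 0.004; 0.75 -3 -2 20 0.004"}}

```text
t: 9.95
tool_pos: [0.5769, 0.072, 0.1088]
orientation: [-3.12, 0.37, -0.0]
force: [-0.4, 0.2, -1.0]
opening: 0.0359
gripper_force: 25.0
```

```bash
python3 g.py .5775 .0712 .090 -.237
```

```text
t 9.95 pos [0.5769 0.072  0.1088] toolx [ 0.9723 -0.2339  0.0001] toolz [ 0.0001  0.     -1.    ] q [0.0359 0.1837 1.6819 0.     1.2758 1.8428] F [-0.4048  0.2067 -1.0389] op 0.03590324299223268
shift mm [ 0.7845  0.6046 18.7639] turn(tool z, down => -) 0.0009609915420083492 alt -3.1406316620477845
```

Lateral fit is within 1 mm. Descending.

Request:
{"op": "arm_command", "data": {"increments": "0.75 0 0 5 0; 0.75 0 0 10 0; 0.75 0 0 14 0; 0.75 0 0 18 0; 0.75 0 0 18 0"}}

```text
t: 10.45
tool_pos: [0.5762, 0.0719, 0.0896]
orientation: [3.119, -0.37, -0.002]
force: [0.1, 0.3, -2.0]
opening: 0.0356
gripper_force: 25.0
```

```bash
python3 g.py .5775 .0712 .090 -.237; python3 - <<'E'
from h import *
s=cv2.imread; i=robot.read_camera('scene'); cv2.imwrite('pics/scene5.png',i)
j=robot.read_camera('top'); cv2.imwrite('pics/top5.png',j)
c=lambda i,x,y:cv2.resize(i[y:y+85,x:x+65],None,fx=6,fy=6,interpolation=cv2.INTER_CUBIC)
cv2.imwrite('pics/g5.png',np.hstack([c(j,180,190),c(i,300,175)]))
E
```

```text
t 10.45 pos [0.5762 0.0719 0.0896] toolx [ 0.9722 -0.2341 -0.0015] toolz [-0.0015 -0.0001 -1.    ] q [ 0.0358  0.2052  1.6952 -0.      1.2428  1.8429] F [ 0.0656  0.3369 -1.9782] op 0.03564385461853262
shift mm [ 1.4639  0.3245 -0.3877] turn(tool z, down => -) 0.0007267426123447329 alt -3.1408659109774484
```

View pics/g5.png

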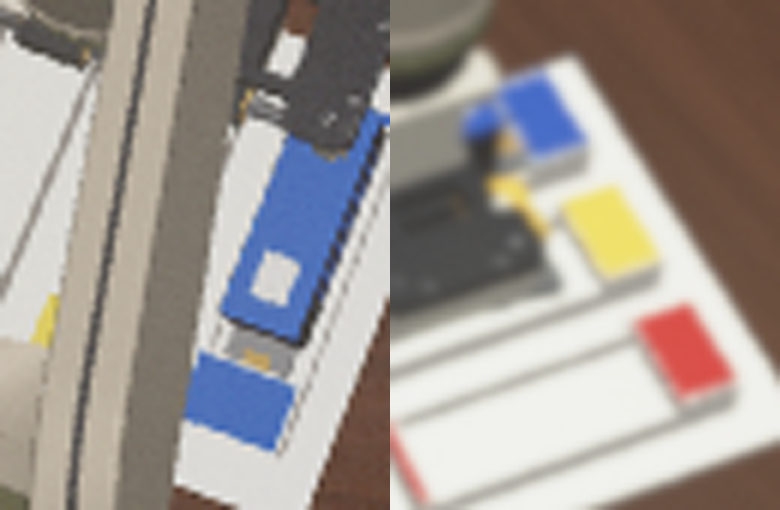

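Request:
{"op": "arm_command", "data": {"increments": "0.75 -4 0 0 0; 0.75 -8 0 0 0; 0.75 -12 0 0 0; 0.75 -16 0 0 0; 0.75 -16 0 0 0"}}

```text
t: 11.05
tool_pos: [0.5606, 0.0758, 0.0906]
orientation: [3.12, -0.37, -0.0]
force: [0.8, 0.1, -0.9]
opening: 0.0351
gripper_force: 25.0
```

Request:
{"op": "arm_command", "data": {"increments": "0.75 0 0 1 0; 0.75 0 0 2 0; 0.75 0 0 3 0; 0.75 0 0 3 0"}}

```text
t: 11.45
tool_pos: [0.5613, 0.0756, 0.0876]
orientation: [3.12, -0.37, -0.0]
force: [0.1, 0.1, -1.8]
opening: 0.036
gripper_force: 25.0
```

Request:
{"op": "arm_command", "data": {"increments": "0.75 -2 0 0 0; 0.75 -4 0 0 0; 0.75 -6 0 0 0; 0.75 -6 0 0 0"}}

```text
t: 11.85
tool_pos: [0.5561, 0.0769, 0.0882]
orientation: [3.12, -0.37, 0.003]
force: [5.2, -1.5, -1.8]
opening: 0.0358
gripper_force: 25.0
```

Request:
{"op": "arm_command", "data": {"increments": "0.75 -2 0 0 0; 0.75 -4 0 0 0; 0.75 -4 0 0 0"}}

```text
t: 12.15
tool_pos: [0.5527, 0.0778, 0.0886]
orientation: [-3.12, 0.37, -0.005]
force: [7.0, -2.2, -0.6]
opening: 0.036
gripper_force: 25.0
```

Request:
{"op": "arm_command", "data": {"increments": "0.75 -2 0 0 0; 0.75 -4 0 0 0; 0.75 -5 0 0 0; 0.75 -5 0 0 0"}}

```text
t: 12.55
tool_pos: [0.549, 0.0788, 0.0894]
orientation: [-3.12, 0.37, -0.009]
force: [7.8, -2.7, 1.2]
opening: 0.036
gripper_force: 25.0
```

```bash
python3 - <<'E'
from h import *
F=[];p=[]
for k in range(4): s=robot.read_state();F.append(s['force']);p.append(s['tool_pos']);robot.read_camera('scene')
F=np.mean(F,0);p=np.mean(p,0);u=np.array([.972,-.2348,0]);d=p-[.5303,.0826,0];print(F,F@u,p,d@u,d@[.2348,.972,0])
E
```

```text
[ 8.20204199 -2.46487299  0.93957016] 8.551136990564613 [0.54895014 0.07875796 0.08937423] 0.019030048677262656 0.0006445871992215457
```

Request:
{"op": "arm_command", "data": {"increments": "0.75 -2 0 0 0; 0.75 -4 0 0.5 0; 0.75 -4 0 1 0; 0.75 -4 0 1 0"}}

```text
t: 13.15
tool_pos: [0.546, 0.0796, 0.0894]
orientation: [-3.12, 0.37, -0.012]
force: [9.2, -4.0, 4.8]
opening: 0.036
gripper_force: 25.0
```

Request:
{"op": "arm_command", "data": {"increments": "0.75 1 0 2 0; 0.75 2 0 4 0; 0.75 3.5 0 6 0; 0.75 5 0 8 0; 0.75 6 0 10 0"}}

```text
t: 13.65
tool_pos: [0.5509, 0.0784, 0.0787]
orientation: [-3.119, 0.37, -0.008]
force: [6.7, -2.4, 5.1]
opening: 0.0358
gripper_force: 25.0
```

```bash
cat > st.py <<'E'
from h import *
F=[];p=[]
for k in range(3): s=robot.read_state();F.append(s['force']);p.append(s['tool_pos']);robot.read_camera('scene')
F=np.mean(F,0);p=np.mean(p,0);u=np.array([.972,-.2348,0]);d=p-[.5303,.0826,0];print(s['t'],'F',F.round(1),'Fx',(F@u).round(1),'Fy',(F@[.2348,.972,0]).round(1),'pad bay x',1e3*d@u,'y',1e3*d@[.2348,.972,0],'pad z-floor',1e3*p[2]-16,s['wrist_torque'])
E
python3 st.py
```

```text
13.75 F [ 6.8 -2.5  5.3] Fx 7.2 Fy -0.8 pad bay x 21.06274123387496 y 0.7247406048018196 pad z-floor 62.53839806737962 [-0.45552535 -0.81154902  0.07989831]
```

Request:
{"op": "arm_command", "data": {"increments": "0.75 0.5 0 2 0; 0.75 1 0 4 0; 0.75 2 0 6 0; 0.75 3 0 8 0; 0.75 4 0 10 0"}}

```text
t: 14.3
tool_pos: [0.5545, 0.0775, 0.0684]
orientation: [-3.119, 0.37, -0.007]
force: [5.3, -1.6, 3.6]
opening: 0.0358
gripper_force: 25.0
```

```bash
python3 st.py
```

```text
14.4 F [ 6.2 -2.1  3.8] Fx 6.5 Fy -0.6 pad bay x 24.78904841174642 y 0.7234188587999898 pad z-floor 52.29696438861525 [-0.35528655 -0.82069668  0.07336974]
```

Request:
{"op": "arm_command", "data": {"increments": "0.75 0 0 0 0; 0.75 -1 0 0 0; 0.75 -2.5 0 0 0; 0.75 -4 0 0 0; 0.75 -4 0 0 0", "grip_force": 45}}

```text
t: 14.95
tool_pos: [0.5525, 0.078, 0.0693]
orientation: [-3.12, 0.37, -0.014]
force: [13.2, -3.1, 0.5]
opening: 0.0357
gripper_force: 45.0
```

```bash
python3 st.py; python3 - <<'E'
from h import *
i=robot.read_camera('scene'); j=robot.read_camera('top'); cv2.imwrite('pics/scene6.png',i); cv2.imwrite('pics/top6.png',j)
c=lambda i,x,y:cv2.resize(i[y:y+85,x:x+65],None,fx=6,fy=6,interpolation=cv2.INTER_CUBIC)
cv2.imwrite('pics/g6.png',np.hstack([c(i,275,165),c(i,305,175)]))
E
```

```text
15.05 F [12.4 -3.7  1. ] Fx 12.9 Fy -0.7 pad bay x 22.671323494462577 y 0.7416971287083244 pad z-floor 53.25941081295966 [-0.75575093 -2.21453626  0.11716767]
```

View pics/g6.png

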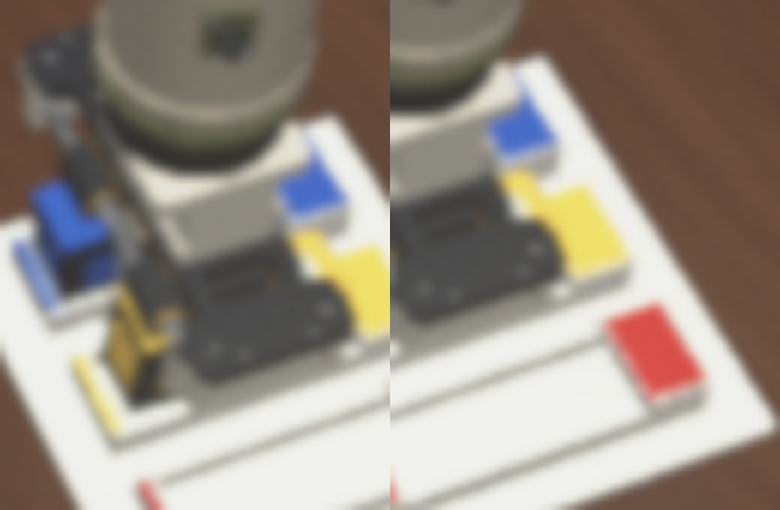

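The picture shows the heel inside the heel wall (heel bottom at (140,400), wall at (75-120,360-430)) and still raised. The force shows the plate near its stop. Lowering the heel along the arc.

Request:
{"op": "arm_command", "data": {"increments": "0.75 1.3 0 2.5 0; 0.75 2.7 0 5 0; 0.75 3.8 0 7 0; 0.75 4.8 0 9 0; 0.75 4.8 0 9 0"}}

```text
t: 15.7
tool_pos: [0.5559, 0.0772, 0.0598]
orientation: [-3.119, 0.37, -0.008]
force: [7.4, -2.8, 6.8]
opening: 0.0358
gripper_force: 45.0
```

```bash
python3 st.py
```

```text
15.8 F [ 7.2 -2.6  5.9] Fx 7.6 Fy -0.8 pad bay x 26.11112360274353 y 0.7638283699610673 pad z-floor 43.821605074712295 [-0.44196827 -0.742365    0.06054405]
```

Request:
{"op": "arm_command", "data": {"increments": "0.75 0 0 1.5 0; 0.75 0 0 3 0; 0.75 0 0 4.5 0; 0.75 0 0 4.5 0"}}

```text
t: 16.25
tool_pos: [0.5565, 0.0771, 0.0578]
orientation: [-3.12, 0.37, -0.01]
force: [-2.5, -3.6, 23.9]
opening: 0.0362
gripper_force: 45.0
```

```bash
python3 st.py
```

```text
16.35 F [-2.3 -3.9 24.2] Fx -1.3 Fy -4.3 pad bay x 26.707989069307423 y 0.8034423333482092 pad z-floor 41.76567830724741 [-0.67809566  0.92647606  0.05953629]
```

Request:
{"op": "arm_command", "data": {"increments": "0.75 0 0 -1.5 0; 0.75 0 0 -3 0; 0.75 0 0 -3 0"}}

```text
t: 16.7
tool_pos: [0.5562, 0.0771, 0.0583]
orientation: [-3.119, 0.37, -0.01]
force: [8.8, -3.3, 0.9]
opening: 0.036
gripper_force: 45.0
```

```bash
python3 st.py
```

```text
16.8 F [ 9.4 -3.   1.2] Fx 9.9 Fy -0.7 pad bay x 26.464590952044272 y 0.748736088825496 pad z-floor 42.278508769544885 [-0.58569373 -1.44354137  0.06952321]
```

Request:
{"op": "arm_command", "data": {"increments": "0.75 1 0 1 0; 0.75 2 0 1 0; 0.75 3 0 1 0; 0.75 4 0 1 0; 0.75 5 0 1 0"}}

```text
t: 17.35
tool_pos: [0.5596, 0.0765, 0.0578]
orientation: [-3.119, 0.37, -0.005]
force: [-2.5, -1.3, 15.5]
opening: 0.0355
gripper_force: 45.0
```

```bash
python3 st.py
```

```text
17.45 F [-2.3 -1.2 14.7] Fx -2.0 Fy -1.7 pad bay x 30.00907803300085 y 0.9108487768107005 pad z-floor 41.78682405553586 [-0.2907562   0.46965551  0.12682561]
```

Request:
{"op": "arm_command", "data": {"increments": "0.75 0 0 0 0; 0.6 0 0 0 0; 0.45 0 0 0 0; 0.45 0 0 0 0; 0.45 0 0 0 0", "grip_force": 5}}

```text
t: 18.0
tool_pos: [0.5575, 0.0764, 0.0546]
orientation: [3.12, -0.37, -0.002]
force: [0.3, 0.6, 0.4]
opening: 0.0505
gripper_force: 0.0
```

Request:
{"op": "arm_command", "data": {"increments": "0.45 0 0 -10 0; 0.45 0 0 -30 0; 0.45 0 0 -60 0; 0.45 0 0 -100 0; 0.45 0 0 -140 0"}}

```text
t: 18.5
tool_pos: [0.5575, 0.0764, 0.1968]
orientation: [3.12, -0.37, -0.001]
force: [0.4, -0.6, 0.4]
opening: 0.0512
gripper_force: 0.0
```

```bash
python3 st.py
```

```text
18.6 F [0.9 0.1 2.6] Fx 0.9 Fy 0.3 pad bay x 30.526214747779953 y 1.1400183251559504 pad z-floor 185.8909131973265 [0.06544681 0.14997802 0.01011973]
```

Request:
{"op": "arm_command", "data": {"increments": "0.45 0 -45 0 0; 0.45 0 -90 0 0; 0.45 0 -140 0 0; 0.45 0 -190 0 0; 0.45 0 -240 0 0"}}

```text
t: 19.15
tool_pos: [0.6137, 0.3113, 0.1937]
orientation: [3.119, -0.37, -0.003]
force: [0.4, -0.1, 0.6]
opening: 0.051
gripper_force: 0.0
```

Request:
{"op": "arm_command", "data": {"increments": "0.45 0 -30 0 0; 0.45 0 -60 0 0; 0.45 0 -60 0 0"}}

```text
t: 19.45
tool_pos: [0.627, 0.3715, 0.1925]
orientation: [3.12, -0.365, -0.005]
force: [0.9, 0.5, -0.7]
opening: 0.0513
gripper_force: 0.0
```

```bash
python3 - <<'E'
from h import *
for n in('scene','top'): cv2.imwrite(f'pics/{n}7.png',robot.read_camera(n))
j=cv2.imread('pics/top7.png'); i=cv2.imread('pics/scene7.png')
c=lambda i,x,y:cv2.resize(i[y:y+90,x:x+66],None,fx=6,fy=6,interpolation=cv2.INTER_CUBIC)
cv2.imwrite('pics/g7.png',np.hstack([c(j,180,185),c(i,276,180)]))
E
```

```text
(no output)
```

View pics/g7.png

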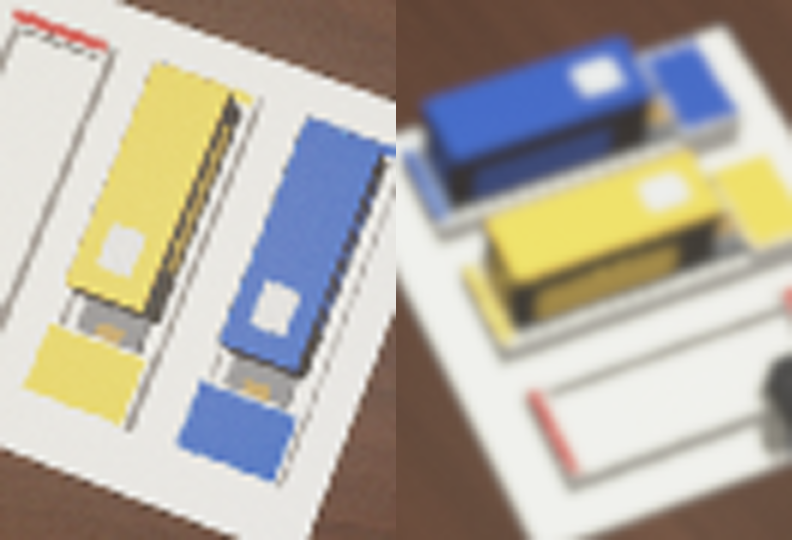

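Both crops show the yellow cartridge lying in its bay just like the blue one: top-view corners (152,62), (68,287) and (153,312), tongue under the lip. I'll check heights by triangulation against the blue cartridge.

```bash
python3 - <<'E'
from h import *
np.set_printoptions(precision=4,suppress=True)
T,S=cam('top'),cam('scene'); f=lambda x,y,ox,oy:(ox+(x+.5)/6-.5,oy+(y+.5)/6-.5)
t=lambda x,y:f(x,y,180,185); s=lambda x,y:f(x-396,y,276,180)
u=np.array([.972,-.2348]);v=np.array([.2348,.972])
for n,o,L in(('Y',0,[((68,287),(722,208)),((153,312),(690,152)),((152,62),(517,283)),((235,93),(485,218))]),('B',-.072,[((221,345),(650,92)),((303,372),(622,38)),((305,118),(452,165)),((385,148),(423,100))])):
    for a,b in L:
        p,e=tri(T,t(*a),S,s(*b)); d=p[:2]-[.5303,.0826]; print(n,'bay x,y,z mm',1e3*np.array([d@u,d@v-o,p[2]]),'gap',1e3*e)
E
```

```text
Y bay x,y,z mm [-52.5224  14.8212  61.8595] gap 0.7144492018599097
Y bay x,y,z mm [-51.8877 -21.641   59.4956] gap 4.846335039107713
Y bay x,y,z mm [51.6549 17.995  63.8352] gap 0.8050615810082958
Y bay x,y,z mm [ 50.8797 -20.6286  62.7279] gap 1.045933989248985
B bay x,y,z mm [-52.004   15.5095  62.3216] gap 1.9673868917328752
B bay x,y,z mm [-52.3152 -20.2331  61.6745] gap 2.6156829979344747
B bay x,y,z mm [51.9562 18.3615 61.773 ] gap 0.32167951209148676
B bay x,y,z mm [ 50.8604 -19.2444  65.0345] gap 0.5637430930192157
```

```bash
python3 -c "
from plant import robot
print(robot.close_job())"
```

```text
the job is handed in; nothing more can be done
None
```

The yellow cartridge is back in the yellow bay, flat with its tongue under the lip and its heel behind the wall; its corner heights match the seated blue cartridge to within measuring error (1–2 mm). The spring-plate push peaked at about 13 N, the gripper let go and moved clear, and I handed the job in at about 20 s; no verdict came back.

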